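# Torque the wing nut of a vacuum flange clamp with a click wrench

### The arm

A 6-joint arm with a two-finger parallel gripper is mounted at the origin on the work surface. World frame = base frame: x ahead of the robot, y to its left, z up, the work surface at z = 0. Lengths are in m, angles in rad, forces in N, time in s.
With the tool pointing down it reaches from about 0.375 to 0.925 m from the base axis. Payload 5.7 kg.
Tool frame: the origin (TCP) lies at the very end of the fingers, on their centre line; the grasp point (between the pads) lies ctrl.pinch_z behind it (ctrl.pinch_z is the distance from the TCP to the grasp point, in m); z points along the fingers, y is the direction in which the jaws open and shut (so a half turn about z gives the same grasp; the last joint's range is limited). The gripper opens to 88 mm and grips with 3 to 60 N. Pads are 20 mm wide; open, the fingers measure 115 mm over their backs; the gripper's body (75 mm by 178 mm) begins 61 mm behind the grasp point.
Start: joints at [1.164, 0.359, 1.51, -0, 1.272, -0.115], TCP at [0.173, 0.575, 0.201] pointing down, gripper open.
Joint ranges: [-2.97, 2.97], [-1.01, 2.36], [0.21, 2.38], [-0.96, 4.11], [0.2, 2.71], [-2.98, 2.98]. Speed limits (rad/s): [2.39, 2.39, 3.14, 3.14, 3.14, 3.14].

### API

Orientations are given as [roll, pitch, yaw] about the fixed x, y, z axes, in that order (R = Rz(yaw) Ry(pitch) Rx(roll)).
In Python, from cell import readout, get_image, camera_model, ctrl gives the robot as it stands.
- The arm moves only by the tool drive_tool, never from a script. Its argument "moves" is a list of rows, each a list of 3 entries, a list of its own where there are three numbers: the finger opening in m, from 0 to 0.0878, then the shift along the tool's x, y, z in m, then the turn about the tool's z in degrees. A call has 1 to 20 rows; each row shifts and turns the commanded pose from where the row before left it, along the tool's axes as they then stand; what a row does not reach is not made up. A row lasts 1/12 s, in which the tool goes at most 41.7 mm and 7.16 degrees, less where a joint would pass 70% of its speed; a pose out of reach is approached as far as the arm can. A call with a gripper value outside its range is refused whole. The fingers move at their own pace and stop on an object; "newtons" is the grip in N (left out, the last holds). Time passes only in rows, so rows that do not move let the fingers close. It gives the time, the measured TCP pose, the force and the opening at its end, in the units of the state.
- readout.get_state(): the state, without advancing time (a new reading comes with each control period).
- get_image(name): name is "scene" or "side" or "wrist"; returns the picture (420x560x3 uint8, red, green, blue); there is no depth.
- camera_model(name): a dict with "camera_matrix" (3x3 intrinsics, pixels), "rvec" (rotation vector, rad) and "tvec" (3), from world to camera coordinates, as OpenCV has them; the wrist camera has in their place "mount" (4x4, takes a point from camera to tool coordinates, whose origin is the TCP and whose axes are the flange's). Camera axes: x right, y down, z forward; pixel columns grow to the right and rows downward; lengths in m; the calibration is good to about 2 mm. A picture is of the moment at which its call begins: read the wrist's pose just before it. camera_model takes no time and is no camera call.
- ctrl.job_done(): hands the job in, once; it reports no verdict.
The state is a dict: "time": time; "qpos": joint angles; "qvel": joint speeds; "joint_torque": joint torques, N m; "eef_pos": TCP position; "tool_rot": TCP orientation; "ft_force": force on the tool from outside, world axes, zero at the start; "moment": the same for the moment, N m; "width": finger opening in m.
Only numpy, scipy, OpenCV 4.12 (cv2) and the standard library are available. Lean on these libraries where they do the work, as an engineer would, in place of code of your own. Each camera call takes 0.05 s, during which the arm holds its last target. There are 200 camera calls.

### The job

Take the red-handled click wrench from its rest, push its socket fully down over the brass wing nut of the vacuum flange clamp, and tighten the nut clockwise (seen from above) until the wrench breaks over with a click; stop at once then, do not force the handle on past the click. Lift the wrench off without loosening the nut and lay it back across both bars of its rest, centred as it lay, and let go. Leave the two sample jars and the blank flange where they are.

Things in the scene. Friction and masses are not known exactly. Their poses are not given: they have to be found in the camera images.
- wrench_grip (a point): Centre of the red handle of the click wrench (grip here): handle 150 mm long (75 mm either side), 24 mm wide, 20 mm high. x points along the wrench from handle to head, z up as it lies. The round steel head (54 mm across) and the turning axis are 135 mm along +x. The whole wrench weighs about 0.4 kg and balances about 30 mm from here towards the head.
- socket_mouth (a point): Centre of the socket's mouth, facing down under the wrench head on the turning axis, 30 mm lower than the handle's centre. The socket is a dark steel block 58 mm (along the wrench) x 28 mm x 20 mm high with a slot-shaped pocket 42 mm long (along the wrench) x 10.5 mm wide x 15 mm deep, its edges chamfered 3 mm. x along the wrench, z up.
- wing_top (a point): Centre of the top edge of the brass wing nut, on its vertical screw axis, 98 mm above the bench. x along the wings: 36 mm long, 8 mm thick (4 mm at the tapered top edge), 18 mm high; the socket fits either way round (half a turn apart). z up. Everything else on the clamp is lower than 72 mm.
- wing_nut (a joint): Free running of the wing nut, rad: negative while loose (starts at -0.4 to -0.1; turns at 0.1 N m), 0 when it meets the clamp. Then it stiffens at once to 0.3-0.8 N m, rising slowly over another 5 to 35 degrees, different each time, to the click (a third less while the hand stands still); this value stays about 0. It stays as left; negative again if loosened.
- rest_top (a point): The tool rest: a blue plate 250 x 80 mm with two flat black rubber cross-bars, 70 mm wide across the wrench, 16 mm thick, 55 mm either side of this point along x. This point is midway between them at the height of their tops, 34 mm above the bench. The wrench lies across both bars (handle centre 10 mm above this point), head beyond the +x end. z up.
- clamp: The vacuum line in its holder: aluminium base plate 130 x 200 mm with a steel pipe 36 mm thick and 276 mm long along y, 47 mm to the +x side of the nut, with an aluminium clamp ring, highest point 72 mm. Fixed to the bench. Origin on the bench under the wing nut.
- wrench_socket: The socket; origin on the turning axis, level with the handle's underside; x along the wrench. A spring detent holds it straight until the wrench carries about 0.9 N m clockwise (7 N at the handle's centre); then it breaks over: in 5 degrees of further handle travel the torque drops to half, and goes on falling to 0.1 N m before a dead stop at 12 degrees. Unloaded, it springs back.
- sample_a: White sample jar with a blue cap, 32 mm thick, 62 mm high, loose; origin under its centre. Leave alone.
- sample_b: White sample jar with a blue cap, 32 mm thick, 62 mm high, loose; origin under its centre. Leave alone.
- blank_flange: Steel blank flange, a disc 40 mm across and 12 mm high, loose; origin under its centre. Leave alone.

How it is judged:
By the outcome, as a careful person would: the job done as asked, in the order asked, and still so for the second after the job is handed in, with the robot touching nothing.
It also fails if it takes over 67 s, if anything falls off the work surface, if the arm or the gripper's body presses on something with over 40 N, if the wrist force passes 120 N, or if a joint passes its speed limit or range.

## Working session

There is one attempt and no reset: what is moved stays moved. The work goes in short steps, Python scripts to look and compute and a tool call to move; the robot and the scene stay as the last step left them, time stands still between calls to the robot, and variables do not carry over. Pictures are saved under pics/ and viewed, about 8 in all and at most 12, crops included, and the job is handed in when it is done.

Besides the shell and the picture viewer there is one more tool, called by a JSON object that holds its "fn" and its "kwargs". drive_tool: Moves the arm, as the interface text tells. Its arguments: {"type":"object","properties":{"moves":{"type":"array","items":{"type":"array"}},"newtons":{"type":"number"}},"required":["moves"]}

```bash
ls; mkdir -p pics; python3 - <<'E'
from cell import readout,get_image,camera_model,ctrl
import cv2,numpy as np
s=readout.get_state();print(s, ctrl.pinch_z)
ims=[]
for n in ["scene","side","wrist"]:
    im=get_image(n);cv2.imwrite(f"pics/{n}0.png",im[:,:,::-1]);print(n,camera_model(n))
E
```

```text
pics
{'time': 0.0, 'qpos': array([ 1.16390686e+00,  3.59523228e-01,  1.51145794e+00, -2.65396662e-05,
        1.27249178e+00, -1.15145440e-01]), 'qvel': array([-8.52087123e-07,  1.17193852e-03,  9.21212798e-04,  6.86642980e-04,
       -2.85162884e-04,  2.13053239e-04]), 'joint_torque': array([ 2.48535172e-03, -5.15363681e+01, -2.70738065e+01,  6.74298266e-02,
        3.51793121e-02, -1.28344345e-04]), 'eef_pos': array([0.17231862, 0.57394058, 0.20038908]), 'tool_rot': array([-3.13972190e+00, -1.90844290e-04,  2.84985627e+00]), 'ft_force': array([0.13714028, 0.52615411, 0.97087427]), 'moment': array([-0.00520968,  0.01406009,  0.01742067]), 'width': 0.08767647938928202} 0.0187
scene {'camera_matrix': array([[499.34546457,   0.        , 281.20193578],
       [  0.        , 499.34546457, 215.48002951],
       [  0.        ,   0.        ,   1.        ]]), 'rvec': array([ 1.87966958,  1.82610716, -0.57713873]), 'tvec': array([-0.01428537, -0.40453099,  1.19249728])}
side {'camera_matrix': array([[408.20775638,   0.        , 280.89001991],
       [  0.        , 408.20775638, 211.43601543],
       [  0.        ,   0.        ,   1.        ]]), 'rvec': array([ 0.58078151, -2.54054217,  1.29674758]), 'tvec': array([0.49365915, 0.23420417, 0.61107798])}
wrist {'camera_matrix': array([[371.16663252,   0.        , 273.75140306],
       [  0.        , 371.16663252, 206.29109383],
       [  0.        ,   0.        ,   1.        ]]), 'mount': array([[-1.12458869e-03, -9.70608574e-01, -2.40661031e-01,
         6.53261842e-02],
       [ 9.99999143e-01, -1.25300276e-03,  3.80566383e-04,
         1.29728377e-04],
       [-6.70929931e-04, -2.40660396e-01,  9.70609151e-01,
        -1.82751057e-01],
       [ 0.00000000e+00,  0.00000000e+00,  0.00000000e+00,
         1.00000000e+00]])}
```

View pics/scene0.png

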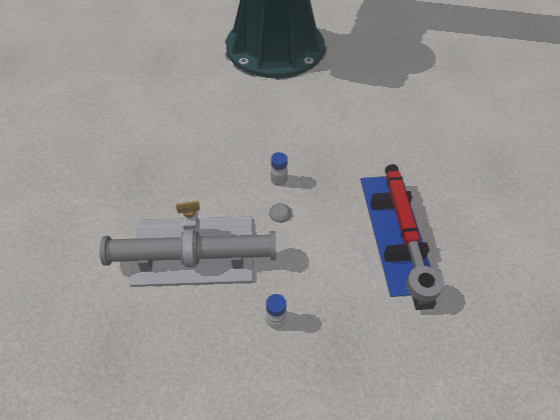

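View pics/side0.png

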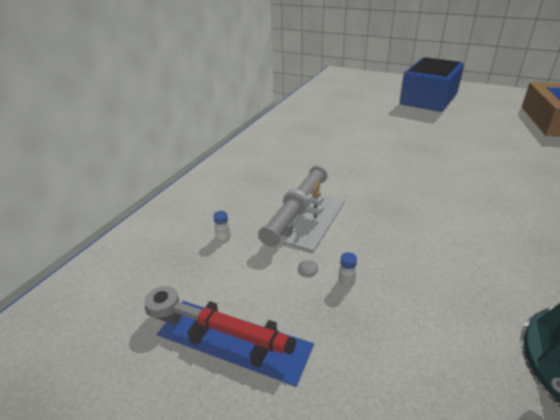

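The scene view shows the red handle at about (402,205), head (425,282), brass wing at (188,207), jars (279,168) and (276,310), and flange (280,212). The side view agrees with this.

```bash
cat > h.py <<'E'
import cv2,numpy as np
from cell import readout,get_image,camera_model,ctrl
from scipy.spatial.transform import Rotation as Ro
def cam(n,s=None):
    m=camera_model(n)
    if n=="wrist":
        R=Ro.from_euler('xyz',s['tool_rot']).as_matrix();M=np.array(m['mount'])
        Rc=R@M[:3,:3];c=R@M[:3,3]+s['eef_pos']
    else:
        Rw=cv2.Rodrigues(m['rvec'])[0];Rc=Rw.T;c=-Rc@m['tvec']
    return m['camera_matrix'],Rc,c
def ray(C,uv):
    K,R,c=C;d=R@np.linalg.solve(K,np.array([uv[0],uv[1],1.]));return c,d/np.linalg.norm(d)
def onz(C,uv,z):
    c,d=ray(C,uv);return c+d*(z-c[2])/d[2]
def proj(C,p):
    K,R,c=C;q=K@(R.T@(np.array(p)-c));return q[:2]/q[2]
def tri(C1,a,C2,b):
    c1,d1=ray(C1,a);c2,d2=ray(C2,b)
    t=np.linalg.lstsq(np.c_[d1,-d2],c2-c1,rcond=None)[0];p,q=c1+t[0]*d1,c2+t[1]*d2
    return (p+q)/2,np.linalg.norm(p-q)
def mask(im,lo,hi):
    h=cv2.cvtColor(im,cv2.COLOR_RGB2HSV);return cv2.inRange(h,np.array(lo),np.array(hi))
RED=((0,150,60),(8,255,255));BRASS=((12,100,60),(28,255,255));BLUE=((110,150,50),(125,255,255))
def blobs(m,amin=30):
    n,l,st,ce=cv2.connectedComponentsWithStats(m);return [(st[i,4],ce[i].round(1),st[i,:4]) for i in range(1,n) if st[i,4]>=amin],l
E
python3 - <<'E'
from h import *
np.set_printoptions(precision=4,suppress=True)
C={n:cam(n) for n in("scene","side")}
for n in C:
    im=cv2.imread(f"pics/{n}0.png")[:,:,::-1].copy()
    for nm,col in(("red",RED),("brass",BRASS),("blue",BLUE)):
        m=mask(im,*col);b,l=blobs(m)
        for a in b: print(n,nm,a[0],a[1],a[2],onz(C[n],a[1],{"red":.05,"brass":.09,"blue":.06}[nm]))
        if nm in("red","brass"):
            ys,xs=np.nonzero(m);P=np.array([onz(C[n],q,.052 if nm=="red" else .096)[:2] for q in zip(xs,ys)])
            r=cv2.minAreaRect(P.astype(np.float32));print(nm,"rect",r)
a,b=(425.5,281),(161,298)
print("head",onz(C["scene"],(426,281),.06),onz(C["side"],(161,298),.06))
E
```

```text
scene red 67 [393.1 173.8] [387 171  13   6] [0.4485 0.1991 0.05  ]
scene red 328 [399.2 193.6] [389 180  22  34] [0.4939 0.2023 0.05  ]
red rect ((0.5160501599311829, 0.2023276388645172), (0.14529308676719666, 0.023786574602127075), 4.655803203582764)
scene brass 181 [187.4 207.2] [176 201  23  15] [ 0.5455 -0.1549  0.09  ]
brass rect ((0.5530939102172852, -0.15351395308971405), (0.026411578059196472, 0.03409949690103531), 9.150727272033691)
scene blue 131 [278.6 158.1] [272 153  14  11] [ 0.4156 -0.0054  0.06  ]
scene blue 2157 [386.8 236.8] [361 177  52 119] [0.5897 0.1634 0.06  ]
scene blue 260 [275.6 302.9] [267 294  18  18] [ 0.7015 -0.0186  0.06  ]
side red 67 [204.2 313.4] [199 309  11  10] [0.5834 0.2078 0.05  ]
side red 702 [241.5 326.7] [210 312  64  31] [0.516  0.2047 0.05  ]
side red 112 [279.9 340.2] [274 334  13  14] [0.4516 0.2015 0.05  ]
red rect ((0.5155273675918579, 0.20636004209518433), (0.14457790553569794, 0.02339068427681923), 3.220149040222168)
side brass 495 [550.3 106.1] [532  84  28  51] [ 0.0845 -0.8527  0.09  ]
brass rect ((0.23096060752868652, -0.5610424876213074), (1.0506356954574585, 0.22366715967655182), 64.71471405029297)
side blue 120 [449.3  73.5] [431  64  31  17] [ 0.4066 -1.1658  0.06  ]
side blue 41 [555.8  91.5] [550  89  10   9] [ 0.0522 -1.0947  0.06  ]
side blue 134 [183.5 326.5] [174 318  19  19] [0.591  0.2487 0.06  ]
side blue 578 [228.5 342.9] [203 330  50  28] [0.5133 0.2443 0.06  ]
side blue 991 [289.7 361.7] [264 340  48  45] [0.4199 0.234  0.06  ]
head [0.6711 0.2103 0.06  ] [0.6601 0.218  0.06  ]
```

```bash
python3 - <<'E'
import cv2,numpy as np
a=cv2.imread("pics/scene0.png");b=cv2.imread("pics/side0.png")
f=lambda i:cv2.resize(i,(400,300),interpolation=cv2.INTER_CUBIC)
cv2.imwrite("pics/c1.png",np.vstack([np.hstack([f(a[190:235,155:215]),f(b[150:225,270:370])]),np.hstack([f(a[155:320,340:560]),f(b[270:390,135:325])])]))
E
```

```text
(no output)
```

View pics/c1.png

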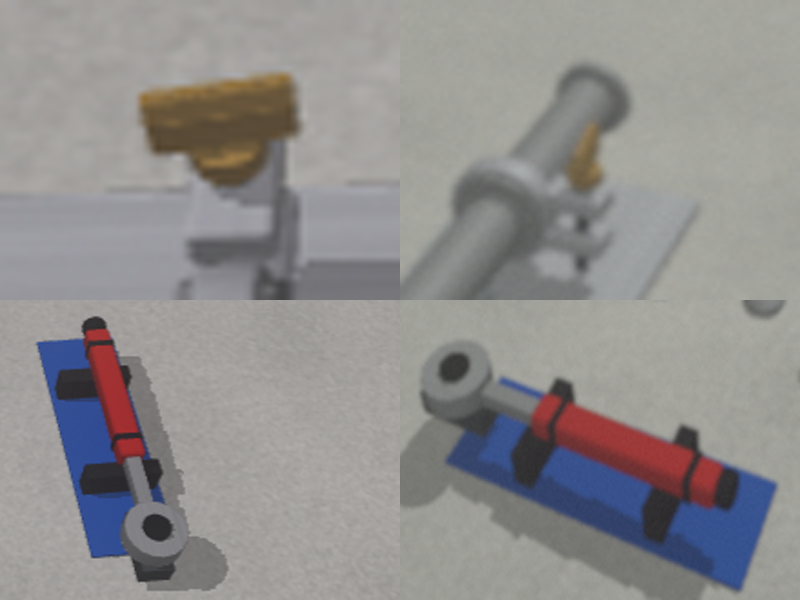

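Crop: the wing's top edge runs from about (176,204) to (198,201) in the scene image. The wrench lies near (0.516,0.204) with a yaw of about 4°. I'll go over the nut for a wrist look first.

{"fn": "drive_tool", "kwargs": {"moves": [[0.0878,[-0.0207,-0.0196,0],0],[0.0878,[-0.0207,-0.0196,0],0],[0.0878,[-0.0207,-0.0196,0],0],[0.0878,[-0.0207,-0.0196,0],0],[0.0878,[-0.0207,-0.0196,0],0],[0.0878,[-0.0207,-0.0196,0],0],[0.0878,[-0.0207,-0.0196,0],0],[0.0878,[-0.0207,-0.0196,0],0],[0.0878,[-0.0207,-0.0196,0],0],[0.0878,[-0.0207,-0.0196,0],0],[0.0878,[-0.0207,-0.0196,0],0],[0.0878,[-0.0207,-0.0196,0],0],[0.0878,[-0.0207,-0.0196,0],0],[0.0878,[-0.0207,-0.0196,0],0],[0.0878,[-0.0207,-0.0196,0],0]]}}

```text
time: 1.4
eef_pos: [0.3857, 0.2024, 0.2012]
tool_rot: [-3.141, -0.0, 2.85]
ft_force: [0.7, 1.0, 0.0]
width: 0.0876
```

{"fn": "drive_tool", "kwargs": {"moves": [[0.0878,[-0.0207,-0.0196,0],0],[0.0878,[-0.0207,-0.0196,0],0],[0.0878,[-0.0207,-0.0196,0],0],[0.0878,[-0.0207,-0.0196,0],0],[0.0878,[-0.0207,-0.0196,0],0],[0.0878,[-0.0207,-0.0196,0],0],[0.0878,[-0.0207,-0.0196,0],0],[0.0878,[-0.0207,-0.0196,0],0],[0.0878,[-0.0207,-0.0196,0],0],[0.0878,[-0.0207,-0.0196,0],0],[0.0878,[-0.0207,-0.0196,0],0],[0.0878,[-0.0207,-0.0196,0],0],[0.0878,[-0.0207,-0.0196,0],0],[0.0878,[-0.0207,-0.0196,0],0],[0.0878,[-0.0207,-0.0196,0],0],[0.0878,[0,0,0],0],[0.0878,[0,0,0],0],[0.0878,[0,0,0],0]]}}

```text
time: 2.9
eef_pos: [0.5974, -0.1666, 0.2007]
tool_rot: [3.141, -0.002, 2.849]
ft_force: [0.4, 1.2, 0.2]
width: 0.0876
```

```bash
python3 - <<'E'
from h import *
np.set_printoptions(precision=4,suppress=True)
s=readout.get_state();im=get_image("wrist");cv2.imwrite("pics/w1.png",im[:,:,::-1])
print(s['time'],s['eef_pos'],s['tool_rot'],s['ft_force'],s['moment'])
C=cam("wrist",s);m=mask(im,*BRASS);b,l=blobs(m)
for a in b: print(a,onz(C,a[1],.098))
ys,xs=np.nonzero(m);P=np.array([onz(C,q,.098)[:2] for q in zip(xs,ys)]).astype(np.float32)
print(cv2.minAreaRect(P),P.min(0),P.max(0))
cv2.imwrite("pics/c2.png",cv2.resize(im[:,:,::-1],(800,600)))
E
```

```text
2.9 [ 0.5974 -0.1666  0.2007] [ 3.1411 -0.0017  2.8494] [0.3799 1.1969 0.2103] [0.0327 0.0129 0.0431]
(np.int32(513), array([267. , 124.9]), array([246, 113,  45,  28], dtype=int32)) [ 0.5407 -0.1545  0.098 ]
(np.int32(100), array([271.8, 134. ]), array([262, 128,  19,  11], dtype=int32)) [ 0.5482 -0.153   0.098 ]
(np.int32(375), array([515. , 328.8]), array([504, 291,  18,  69], dtype=int32)) [ 0.767 -0.     0.098]
(np.int32(408), array([ 32.5, 329.6]), array([ 27, 296,  19,  64], dtype=int32)) [ 0.6471 -0.3986  0.098 ]
((0.6451834440231323, -0.18969476222991943), (0.42709439992904663, 0.2325102537870407), 79.89237976074219) [ 0.5336 -0.4099] [0.7954 0.0051]
```

View pics/c2.png

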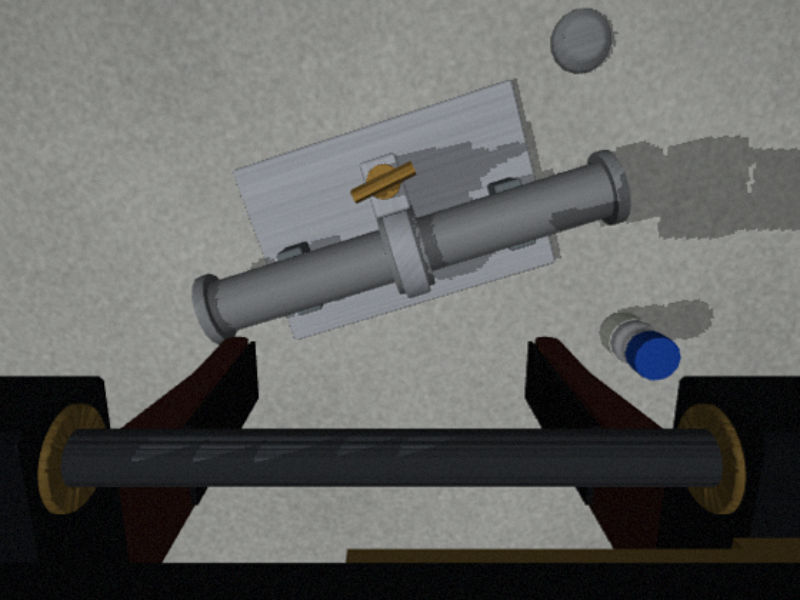

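Wrist view: the wing is seen from almost straight above, in the 560-wide image from about (247,137) to (291,117). Both jars and the blank flange are clear of it.

```bash
python3 - <<'E'
from h import *
np.set_printoptions(precision=4,suppress=True)
s=readout.get_state();im=cv2.imread("pics/w1.png")[:,:,::-1].copy()
C=cam("wrist",s);print("cam",C[2])
m=mask(im,*BRASS);b,l=blobs(m,400)
n,l=cv2.connectedComponents(m)
ys,xs=np.nonzero(l==l[125,267]) if l[125,267] else (None,None)
for z in(.098,.092):
    P=np.array([onz(C,q,z)[:2] for q in zip(xs,ys)])
    print(z,P.mean(0),cv2.minAreaRect(P.astype(np.float32)))
d=P-P.mean(0);w,v=np.linalg.eigh(d.T@d);print("yaw",np.degrees(np.arctan2(v[1,1],v[0,1])))
S=cam("scene")
for e in((176,203.8),(198.6,201.3)):print(onz(S,e,.098))
print("jar,flange",onz(C,(655/800*560,357*.7),.062),onz(C,(582*.7,40*.7),.012))
E
```

```text
cam [ 0.535  -0.1474  0.3837]
0.098 [ 0.5406 -0.1542] ((0.539290726184845, -0.15453891456127167), (0.01152279693633318, 0.03538920357823372), 8.177821159362793)
0.092 [ 0.5407 -0.1543] ((0.5393807291984558, -0.1546882688999176), (0.011764762923121452, 0.036132313311100006), 8.177802085876465)
yaw 98.72152665438071
[ 0.5444 -0.1718  0.098 ]
[ 0.5402 -0.1366  0.098 ]
jar,flange [ 0.6996 -0.0192  0.062 ] [ 0.4962 -0.0065  0.012 ]
```

{"fn": "drive_tool", "kwargs": {"moves": [[0.0878,[0.0106,0.0268,0],0],[0.0878,[0.0106,0.0268,0],0],[0.0878,[0.0106,0.0268,0],0],[0.0878,[0.0106,0.0268,0],0],[0.0878,[0.0106,0.0268,0],0],[0.0878,[0.0106,0.0268,0],0],[0.0878,[0.0106,0.0268,0],0],[0.0878,[0.0106,0.0268,0],0],[0.0878,[0.0106,0.0268,0],0],[0.0878,[0.0106,0.0268,0],0],[0.0878,[0.0106,0.0268,0],0],[0.0878,[0.0106,0.0268,0],0],[0.0878,[0.0106,0.0268,0],0],[0.0878,[0,0,0],-5.2],[0.0878,[0,0,0],-5.2],[0.0878,[0,0,0],-5.2],[0.0878,[0,0,0],-5.1],[0.0878,[0,0,0],0],[0.0878,[0,0,0],0],[0.0878,[0,0,0],0]]}}

```text
time: 4.62
eef_pos: [0.5658, 0.2065, 0.2014]
tool_rot: [-3.142, -0.0, -3.074]
ft_force: [-0.1, 0.1, -0.2]
width: 0.0875
```

```bash
python3 - <<'E'
from h import *
np.set_printoptions(precision=4,suppress=True)
s=readout.get_state();im=get_image("wrist");cv2.imwrite("pics/w2.png",im[:,:,::-1])
print(s['time'],s['eef_pos'],s['tool_rot'],s['ft_force'],s['moment'])
C=cam("wrist",s);print("cam",C[2]);m=mask(im,*RED);b,l=blobs(m)
for a in b: print(a,onz(C,a[1],.054))
ys,xs=np.nonzero(m);P=np.array([onz(C,q,.054)[:2] for q in zip(xs,ys)]).astype(np.float32)
print("red",cv2.minAreaRect(P));vx=cv2.fitLine(P,cv2.DIST_L2,0,.001,.001).ravel();print(vx,np.degrees(np.arctan2(vx[1],vx[0])))
m=mask(im,*BLUE);b,l=blobs(m,300);print(b)
m=cv2.morphologyEx(mask(im,(105,120,30),(130,255,255)),cv2.MORPH_CLOSE,np.ones((25,25)))
cv2.imwrite("pics/c3.png",im[:,:,::-1])
E
```

```text
4.6167 [0.5658 0.2065 0.2014] [-3.1416 -0.0002 -3.074 ] [-0.0861  0.0557 -0.2201] [ 0.0023 -0.0606 -0.013 ]
cam [0.5007 0.2023 0.3841]
(np.int32(528), array([275.1,  53.5]), array([262,  43,  27,  22], dtype=int32)) [0.4516 0.2003 0.054 ]
(np.int32(3096), array([274.3, 130.7]), array([261,  71,  28, 122], dtype=int32)) [0.5145 0.2038 0.054 ]
(np.int32(389), array([273.3, 206.6]), array([261, 199,  26,  17], dtype=int32)) [0.5826 0.2075 0.054 ]
red ((0.5170817375183105, 0.20393504202365875), (0.14738255739212036, 0.023145098239183426), 3.335097551345825)
[0.9984 0.0566 0.5134 0.2037] 3.243428
[(np.int32(11093), array([264.8, 136.8]), array([226,  20,  84, 247], dtype=int32))]
```

View pics/c3.png

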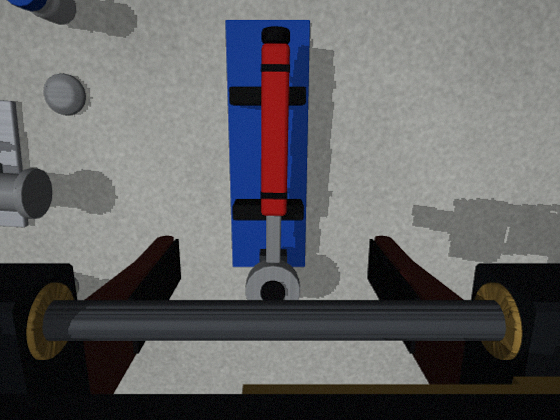

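{"fn": "drive_tool", "kwargs": {"moves": [[0.0878,[0.0245,0.0002,0],0.6],[0.0878,[0.0245,0.0002,0],0],[0.0878,[0,0,0.025],0],[0.0878,[0,0,0.025],0],[0.0878,[0,0,0.025],0],[0.0878,[0,0,0.025],0],[0.0878,[0,0,0.025],0],[0.0878,[0,0,0.025],0],[0.0878,[0,0,0.015],0],[0.0878,[0,0,0.008],0],[0.0878,[0,0,0],0],[0.0878,[0,0,0],0]]}}

```text
time: 5.67
eef_pos: [0.5177, 0.2034, 0.0285]
tool_rot: [-3.142, -0.0, -3.083]
ft_force: [-0.1, -0.4, -0.4]
width: 0.0881
```

{"fn": "drive_tool", "kwargs": {"moves": [[0.015,[0,0,0],0],[0.015,[0,0,0],0],[0.015,[0,0,0],0],[0.015,[0,0,0],0],[0.015,[0,0,0],0],[0.015,[0,0,0],0],[0.015,[0,0,0],0],[0.015,[0,0,0],0],[0.015,[0,0,0],0],[0.015,[0,0,0],0],[0.015,[0,0,0],0],[0.015,[0,0,0],0]], "newtons": 55}}

```text
time: 6.67
eef_pos: [0.5175, 0.2034, 0.0282]
tool_rot: [3.142, -0.0, -3.083]
ft_force: [-0.4, 0.6, -0.6]
width: 0.0229
```

{"fn": "drive_tool", "kwargs": {"moves": [[0.015,[0,0,-0.005],0],[0.015,[0,0,-0.01],0],[0.015,[0,0,-0.015],0],[0.015,[0,0,-0.02],0],[0.015,[0,0,-0.02],0],[0.015,[0,0,-0.02],0],[0.015,[0,0,-0.02],0],[0.015,[0,0,-0.015],0],[0.015,[0,0,-0.01],0],[0.015,[0,0,-0.005],0],[0.015,[0,0,0],0],[0.015,[0,0,0],0]]}}

```text
time: 7.67
eef_pos: [0.517, 0.2032, 0.1678]
tool_rot: [-3.141, -0.001, -3.083]
ft_force: [0.4, -0.2, -4.7]
width: 0.0233
```

{"fn": "drive_tool", "kwargs": {"moves": [[0.015,[0.0002,-0.0061,0],0],[0.015,[0.0005,-0.013,0],0],[0.015,[0.0007,-0.018,0],0],[0.015,[0.0007,-0.018,0],0],[0.015,[0.0007,-0.018,0],0],[0.015,[0.0007,-0.018,0],0],[0.015,[0.0007,-0.018,0],0],[0.015,[0.0007,-0.018,0],0],[0.015,[0.0007,-0.018,0],0],[0.015,[0.0007,-0.018,0],0],[0.015,[0.0007,-0.018,0],0],[0.015,[0.0007,-0.018,0],0],[0.015,[0.0006,-0.015,0],0],[0.015,[0.0004,-0.01,0],0]]}}

```text
time: 8.83
eef_pos: [0.5211, -0.0233, 0.1675]
tool_rot: [-3.141, -0.002, -3.084]
ft_force: [-1.0, 0.7, -4.2]
width: 0.0228
```

{"fn": "drive_tool", "kwargs": {"moves": [[0.015,[0,0,0],2],[0.015,[0,0,0],4],[0.015,[0,0,0],5],[0.015,[0,0,0],6],[0.015,[0,0,0],6],[0.015,[0,0,0],6],[0.015,[0,0,0],6],[0.015,[0,0,0],6],[0.015,[0,0,0],6],[0.015,[0,0,0],6],[0.015,[0,0,0],6],[0.015,[0,0,0],6],[0.015,[0,0,0],6],[0.015,[0,0,0],5],[0.015,[0,0,0],4.4],[0.015,[0,0,0],3],[0.015,[0,0,0],2],[0.015,[0,0,0],0],[0.015,[0,0,0],0],[0.015,[0,0,0],0]]}}

```text
time: 10.5
eef_pos: [0.5218, -0.0211, 0.168]
tool_rot: [-3.141, -0.0, 1.711]
ft_force: [0.2, -0.0, -3.7]
width: 0.0231
```

```bash
python3 - <<'E'
from h import *
np.set_printoptions(precision=4,suppress=True)
s=readout.get_state();print(s['time'],s['eef_pos'],np.degrees(s['tool_rot']),s['ft_force'],s['moment'],s['width'])
a=get_image("scene")[:,:,::-1];b=get_image("side")[:,:,::-1]
cv2.imwrite("pics/s2.png",a);cv2.imwrite("pics/d2.png",b)
f=lambda i:cv2.resize(i,(400,300),interpolation=cv2.INTER_CUBIC)
S=cam("scene");D=cam("side");print(S[2],D[2])
w=[.541,-.1545,.098]
for p in (w,[.541,-.1545,.184+.01]):print(proj(S,p),proj(D,p))
cv2.imwrite("pics/c4.png",np.hstack([f(a[90:270,120:360]),f(b[40:280,190:510])]))
E
```

```text
10.5 [ 0.5218 -0.0211  0.168 ] [-179.9658   -0.0059   98.0322] [ 0.2112 -0.0401 -3.6642] [0.0891 0.0703 0.0251] 0.023113519152670015
[ 1.0275 -0.0316  0.7275] [0.2693 0.5369 0.5579]
[187.19   201.8767] [316.5962 184.1147]
[177.9721 160.9074] [317.8852 143.0309]
```

View pics/c4.png

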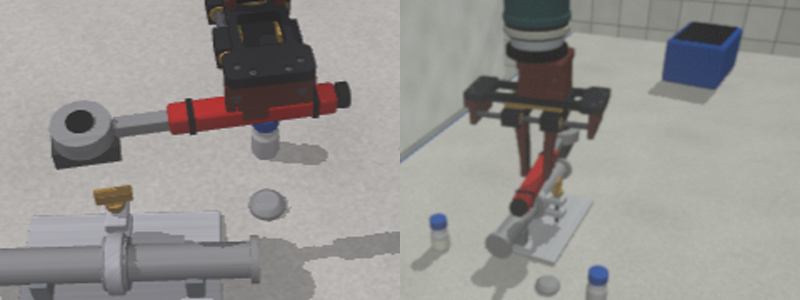

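The crop shows the wrench held level, but the head looks further along -y than predicted. I'll check the wrench geometry numerically.

```bash
python3 - <<'E'
from h import *
np.set_printoptions(precision=4,suppress=True)
S=cam("scene");D=cam("side")
s0=dict(eef_pos=np.array([.5658,.2065,.2014]),tool_rot=np.array([-3.1416,-.0002,-3.074]));W=cam("wrist",s0)
print("w2 hole z.05,.06",onz(W,(273,291),.05),onz(W,(273,291),.06))
print("red ends",onz(W,(275.5,43),.054),onz(W,(273,215),.054))
print("bars",onz(W,(267,96),.034),onz(W,(267,209),.034))
print("plate",[onz(W,p,.018)[:2] for p in((226,20),(310,20),(306,267),(233,267))])
# now
def ringc(n,roi):
    im=cv2.imread(f"pics/{n}.png");x0,y0,x1,y1=roi
    g=im[y0:y1,x0:x1].max(2);m=(g<60).astype(np.uint8)
    for a in blobs(m,20)[0]:print(n,a[0],a[1]+[x0,y0],a[2])
ringc("s2",(145,145,200,195));ringc("scene0",(405,262,450,312));ringc("side0",(140,285,185,315))
print("proj handle now",proj(S,[.5218,-.0211,.184]))
for n,p in(("s2",S),("scene0",S)):
    m=mask(cv2.imread(f"pics/{n}.png")[:,:,::-1].copy(),*RED);print(n,[(a[1],a[2]) for a in blobs(m)[0]])
u=np.array([np.cos(np.radians(-82)),np.sin(np.radians(-82)),0]);h=np.array([.5218,-.0211,.184])
for d,z in((-.075,.01),(.075,.01),(.135,.01),(.135,.0),(.135,-.03)):print(d,z,proj(S,h+u*d+[0,0,z]))
E
```

```text
w2 hole z.05,.06 [0.6685 0.2127 0.05  ] [0.6635 0.2124 0.06  ]
red ends [0.4431 0.1999 0.054 ] [0.5902 0.2075 0.054 ]
bars [0.4846 0.1951 0.034 ] [0.59   0.2016 0.034 ]
plate [array([0.4206, 0.1537]), array([0.4155, 0.2294]), array([0.6546, 0.2467]), array([0.6597, 0.1696])]
s2 167 [167.2 162.6] [15 11 16 14]
s2 163 [172.6 184.9] [ 7 33 40 13]
scene0 170 [425.9 279.6] [14 11 15 14]
scene0 117 [423.1 305.1] [ 8 36 22 12]
side0 65 [160.5 297. ] [15  8 12  9]
proj handle now [271.0912 154.4439]
s2 [(array([315.3, 145.5]), array([310, 140,  12,  12], dtype=int32)), (array([246.8, 155.1]), array([236, 148,  29,  14], dtype=int32)), (array([226.2, 157.4]), array([221, 151,  12,  13], dtype=int32)), (array([291.6, 155. ]), array([282, 151,  26,   9], dtype=int32))]
scene0 [(array([393.1, 173.8]), array([387, 171,  13,   6], dtype=int32)), (array([399.2, 193.6]), array([389, 180,  22,  34], dtype=int32))]
-0.075 0.01 [321.2335 143.8513]
0.075 0.01 [219.747  155.7692]
0.135 0.01 [177.7958 160.6957]
0.135 0.0 [178.8502 165.376 ]
0.135 -0.03 [181.8764 178.8074]
```

```bash
python3 - <<'E'
from h import *
np.set_printoptions(precision=4,suppress=True)
S=cam("scene");D=cam("side")
s0=dict(eef_pos=np.array([.5658,.2065,.2014]),tool_rot=np.array([-3.1416,-.0002,-3.074]));W=cam("wrist",s0)
im=cv2.imread("pics/w2.png");g=im[275:299,255:292].max(2)
for a in blobs((g<50).astype(np.uint8),20)[0]:print("w2hole",a[1]+[255,275],a[2])
a,b,c=(425.9,279.6),(160.5,297),(273,291)
print(tri(S,a,D,b),tri(S,a,W,c))
im=cv2.imread("pics/d2.png");print([(q[0],q[1]) for q in blobs((im[160:200,300:340].max(2)<60).astype(np.uint8),5)[0]])
for z in(.184,.189,.194,.2):
    p=onz(S,(167.2,162.6),z);d=p[:2]-[.5218,-.0211];print(z,p,np.hypot(*d),np.degrees(np.arctan2(*d[::-1])))
p,_=tri(S,a,D,b);d=p[:2]-[.517,.204];print("rest:",np.hypot(*d),np.degrees(np.arctan2(*d[::-1])))
E
```

```text
w2hole [272.5 290.3] [ 6  6 24 18]
(array([0.6662, 0.2129, 0.0548]), np.float64(0.0009197775886684503)) (array([0.666 , 0.2125, 0.055 ]), np.float64(3.6044556906539895e-05))
[]
0.184 [ 0.5349 -0.1721  0.184 ] 0.15154043819625748 -85.05203373759363
0.189 [ 0.5394 -0.1708  0.189 ] 0.15071443309806387 -83.29293466089406
0.194 [ 0.5439 -0.1695  0.194 ] 0.15003197978006955 -81.51614352609165
0.2 [ 0.5494 -0.1679  0.2   ] 0.14940526478658653 -79.36515062436861
rest: 0.14946562355019122 3.4154451788574147
```

Triangulation puts the head axis 149.5 mm from my grip point (the centre of the red), so I shift back by 15 mm and descend to just above the nut.

{"fn": "drive_tool", "kwargs": {"moves": [[0.015,[0.005,0.0001,0],0],[0.015,[0.005,0.0001,0],0],[0.015,[0.005,0.0001,0],0],[0.015,[0,0,0.01],0],[0.015,[0,0,0.015],0],[0.015,[0,0,0.015],0],[0.015,[0,0,0.007],0],[0.015,[0,0,0.004],0],[0.015,[0,0,0],0],[0.015,[0,0,0],0]]}}

```text
time: 11.43
eef_pos: [0.5205, -0.006, 0.1173]
tool_rot: [3.142, 0.0, 1.71]
ft_force: [1.1, 0.4, -4.0]
width: 0.0231
```

```bash
python3 - <<'E'
from h import *
np.set_printoptions(precision=4,suppress=True)
s=readout.get_state();print(s['time'],s['eef_pos'],np.degrees(s['tool_rot']),s['ft_force'],s['moment'],s['width'])
a=get_image("scene")[:,:,::-1];b=get_image("side")[:,:,::-1]
cv2.imwrite("pics/s3.png",a);cv2.imwrite("pics/d3.png",b)
f=lambda i:cv2.resize(i,(400,300),interpolation=cv2.INTER_CUBIC)
S=cam("scene");D=cam("side")
for q in blobs((a[150:200,150:220].max(2)<60).astype(np.uint8),20)[0]:
    c=q[1]+[150,150];print(c,q[2],onz(S,c,s['eef_pos'][2]+.0158+.0108))
cv2.imwrite("pics/c5.png",np.hstack([f(a[150:225,140:240]),f(b[110:230,250:410])]))
E
```

```text
11.4333 [ 0.5205 -0.006   0.1173] [179.9987   0.0082  97.9887] [ 1.1035  0.3648 -3.973 ] [0.1166 0.0432 0.0335] 0.023103074148368253
[182.9 184.2] [26 28 15 13] [ 0.5427 -0.1545  0.1439]
```

View pics/c5.png

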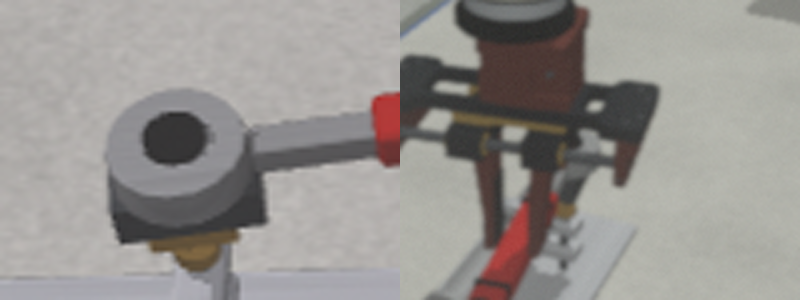

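The socket sits right over the wing (head axis (0.5427,-0.1545), nut (0.5423,-0.1542) in the same camera). Next I push down in stages, watching the force.

{"fn": "drive_tool", "kwargs": {"moves": [[0.015,[0,0,0.0025],0],[0.015,[0,0,0.0025],0],[0.015,[0,0,0.0025],0],[0.015,[0,0,0.0025],0],[0.015,[0,0,0],0]]}}

```text
time: 11.95
eef_pos: [0.5202, -0.006, 0.1068]
tool_rot: [-3.141, 0.0, 1.71]
ft_force: [1.7, 0.2, -3.6]
width: 0.023
```

{"fn": "drive_tool", "kwargs": {"moves": [[0.015,[0,0,0.002],0],[0.015,[0,0,0.002],0],[0.015,[0,0,0.002],0],[0.015,[0,0,0.002],0],[0.015,[0,0,0],0]]}}

```text
time: 12.37
eef_pos: [0.5201, -0.006, 0.0989]
tool_rot: [-3.141, 0.0, 1.71]
ft_force: [0.1, -0.1, -2.8]
width: 0.023
```

{"fn": "drive_tool", "kwargs": {"moves": [[0.015,[0,0,0.001],0],[0.015,[0,0,0.001],0],[0.015,[0,0,0],0]]}}

```text
time: 12.62
eef_pos: [0.5202, -0.0058, 0.0972]
tool_rot: [-3.142, -0.0, 1.71]
ft_force: [0.1, 0.9, -2.7]
width: 0.0232
```

{"fn": "drive_tool", "kwargs": {"moves": [[0.015,[0,0,0.0007],0],[0.015,[0,0,0],0]]}}

```text
time: 12.78
eef_pos: [0.5203, -0.0058, 0.0966]
tool_rot: [3.142, -0.0, 1.71]
ft_force: [0.4, 1.3, -2.0]
width: 0.023
```

{"fn": "drive_tool", "kwargs": {"moves": [[0.015,[0,0,0.001],0],[0.015,[0,0,0],0]]}}

```text
time: 12.95
eef_pos: [0.5202, -0.0058, 0.0955]
tool_rot: [-3.142, -0.0, 1.71]
ft_force: [-0.5, 2.4, -2.8]
width: 0.0232
```

{"fn": "drive_tool", "kwargs": {"moves": [[0.015,[0,0,0.001],0],[0.015,[0,0,0],0]]}}

```text
time: 13.12
eef_pos: [0.5203, -0.0058, 0.0945]
tool_rot: [-3.142, -0.0, 1.71]
ft_force: [0.6, 1.6, -2.2]
width: 0.0229
```

```bash
python3 - <<'E'
from h import *
np.set_printoptions(precision=4,suppress=True)
s=readout.get_state();print(s['time'],s['eef_pos'],np.degrees(s['tool_rot']),s['ft_force'],s['moment'],s['width'])
a=get_image("scene")[:,:,::-1];b=get_image("side")[:,:,::-1];cv2.imwrite("pics/s4.png",a);cv2.imwrite("pics/d4.png",b)
S=cam("scene")
for n in("s3","s4"):
  im=cv2.imread(f"pics/{n}.png")
  for q in blobs((im[150:220,150:220].max(2)<60).astype(np.uint8),20)[0]: print(n,q[1]+[150,150],q[2])
for z in(.120,.1215,.1238,.126,.1439):print(z,proj(S,[.5427,-.1545,z]))
f=lambda i:cv2.resize(i,(400,300),interpolation=cv2.INTER_CUBIC)
cv2.imwrite("pics/c6.png",np.hstack([f(a[165:240,140:240]),f(a[120:270,140:340])]))
E
```

```text
13.1167 [ 0.5203 -0.0058  0.0945] [-179.9994   -0.0026   97.9834] [ 0.6225  1.5633 -2.1895] [ 0.2074 -0.0091  0.1031] 0.02285418452928519
s3 [182.9 184.2] [26 28 15 13]
s4 [184.6 191.4] [28 36 14 12]
0.12 [185.1544 194.076 ]
0.1215 [185.018  193.4715]
0.1238 [184.8079 192.5408]
0.126 [184.606  191.6464]
0.1439 [182.9278 184.2118]
```

View pics/c6.png

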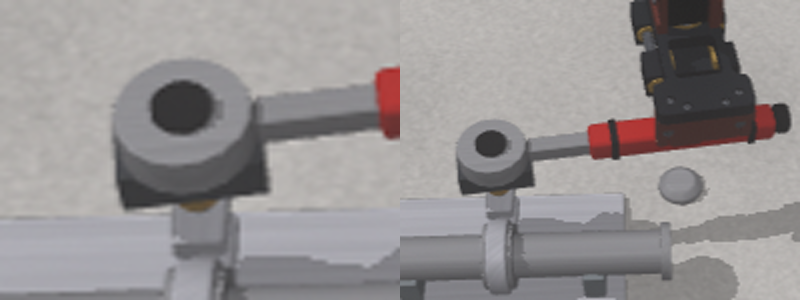

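The head seems to have stopped about 2.5 mm above fully down while the hand went on (a slight tilt in the grip), with a +y push. I'll ease along the wrench axis and check.

{"fn": "drive_tool", "kwargs": {"moves": [[0.015,[0,0,-0.001],0],[0.015,[0.001,0,0],0],[0.015,[0.001,0,0],0],[0.015,[0,0,0],0],[0.015,[0,0,0],0]], "newtons": 60}}

```text
time: 13.63
eef_pos: [0.5201, -0.0043, 0.0956]
tool_rot: [3.142, 0.001, 1.71]
ft_force: [0.7, -1.7, -1.5]
width: 0.0226
```

```bash
cat > chk.py <<'E'
from h import *
import sys
np.set_printoptions(precision=4,suppress=True)
s=readout.get_state();a=get_image("scene")[:,:,::-1];b=get_image("side")[:,:,::-1]
cv2.imwrite(f"pics/s_{sys.argv[1]}.png",a);cv2.imwrite(f"pics/d_{sys.argv[1]}.png",b)
print(s['time'],s['eef_pos'],np.degrees(s['tool_rot']),"F",s['ft_force'],"M",s['moment'],s['width'])
S=cam("scene")
for q in blobs((a[150:230,150:220].max(2)<60).astype(np.uint8),20)[0]:
    c=q[1]+[150,150];print(q[0],c,q[2],onz(S,c,.1238))
E
python3 chk.py 5
```

```text
13.6333 [ 0.5201 -0.0043  0.0956] [179.9951   0.0367  97.9918] F [ 0.6634 -1.674  -1.4782] M [-0.3885 -0.1103  0.1041] 0.022626819803931057
141 [185.6 191.4] [29 36 14 12] [ 0.5405 -0.1535  0.1238]
```

Force in y flipped with the shift, so this is friction on the pocket floor. The hole at z=0.1238 gives x=0.5405, matching the wrist-camera nut. So the socket is seated. Now I turn about the nut axis.

```bash
cat > tq.py <<'E'
from cell import readout
import numpy as np
s=readout.get_state();d=s['eef_pos'][:2]-np.array([.541,-.1545]);F=s['ft_force'];y=np.degrees(s['tool_rot'][2]);a=np.radians(y)
t=np.array([np.sin(a),-np.cos(a)]);r=np.array([np.cos(a),np.sin(a)])
print("t%.2f yaw %.2f L %.4f ang %.2f z %.4f | Ft %.2f Fr %.2f Fz %.2f Mz %.3f T %.3f"%(s['time'],y,np.hypot(*d),np.degrees(np.arctan2(d[1],d[0])),s['eef_pos'][2],F[:2]@t,F[:2]@r,F[2],s['moment'][2],s['moment'][2]+d[0]*F[1]-d[1]*F[0]))
E
python3 tq.py
```

```text
t13.73 yaw 97.98 L 0.1517 ang 97.91 z 0.0956 | Ft 0.63 Fr -1.22 Fz -1.74 Mz 0.136 T 0.040
```

{"fn": "drive_tool", "kwargs": {"moves": [[0.015,[-2e-05,0.0026,0],1],[0.015,[-2e-05,0.0026,0],1],[0.015,[-2e-05,0.0026,0],1],[0.015,[-2e-05,0.0026,0],1]]}}

```text
time: 14.07
eef_pos: [0.5309, -0.0028, 0.0957]
tool_rot: [3.141, 0.0, 1.639]
ft_force: [0.3, 0.3, -3.1]
width: 0.0227
```

```bash
python3 tq.py
```

```text
t14.07 yaw 93.88 L 0.1520 ang 93.79 z 0.0957 | Ft 0.37 Fr 0.24 Fz -3.11 Mz 0.229 T 0.173
```

{"fn": "drive_tool", "kwargs": {"moves": [[0.015,[-2e-05,0.0026,0],1],[0.015,[-2e-05,0.0026,0],1],[0.015,[-2e-05,0.0026,0],1]]}}

```text
time: 14.32
eef_pos: [0.5385, -0.0024, 0.0956]
tool_rot: [3.141, 0.0, 1.586]
ft_force: [1.1, 0.2, -1.2]
width: 0.0224
```

```bash
python3 tq.py
```

```text
t14.32 yaw 90.89 L 0.1521 ang 90.93 z 0.0956 | Ft 1.14 Fr 0.14 Fz -1.17 Mz 0.341 T 0.168
```

{"fn": "drive_tool", "kwargs": {"moves": [[0.015,[-2e-05,0.0026,0],1],[0.015,[-2e-05,0.0026,0],1],[0.015,[-2e-05,0.0026,0],1]]}}

```text
time: 14.57
eef_pos: [0.5463, -0.0025, 0.0956]
tool_rot: [3.141, -0.0, 1.534]
ft_force: [2.5, 1.0, -2.4]
width: 0.0229
```

```bash
python3 tq.py
```

```text
t14.57 yaw 87.88 L 0.1521 ang 88.01 z 0.0956 | Ft 2.45 Fr 1.08 Fz -2.45 Mz 0.302 T -0.071
```

{"fn": "drive_tool", "kwargs": {"moves": [[0.015,[-2e-05,0.0026,0],1],[0.015,[-2e-05,0.0026,0],1]]}}

```text
time: 14.73
eef_pos: [0.5515, -0.0028, 0.0956]
tool_rot: [3.141, -0.0, 1.499]
ft_force: [2.3, -0.3, -2.9]
width: 0.0227
```

```bash
python3 tq.py
```

```text
t14.73 yaw 85.88 L 0.1521 ang 86.04 z 0.0956 | Ft 2.29 Fr -0.13 Fz -2.89 Mz 0.342 T -0.007
```

{"fn": "drive_tool", "kwargs": {"moves": [[0.015,[-2e-05,0.0032,0],1],[0.015,[-2e-05,0.0031,0],1]]}}

```text
time: 14.9
eef_pos: [0.5568, -0.0031, 0.0953]
tool_rot: [-3.14, -0.0, 1.464]
ft_force: [-1.2, 1.5, -1.2]
width: 0.0229
```

```bash
python3 tq.py
```

```text
t14.90 yaw 83.89 L 0.1522 ang 84.05 z 0.0953 | Ft -1.34 Fr 1.40 Fz -1.21 Mz 0.424 T 0.626
```

{"fn": "drive_tool", "kwargs": {"moves": [[0.015,[-2e-05,0.0026,0],1],[0.015,[-2e-05,0.0026,0],1]]}}

```text
time: 15.07
eef_pos: [0.5616, -0.0037, 0.0952]
tool_rot: [-3.139, -0.0, 1.429]
ft_force: [-1.4, 2.5, -2.0]
width: 0.0225
```

```bash
python3 tq.py
```

```text
t15.07 yaw 81.90 L 0.1522 ang 82.24 z 0.0952 | Ft -1.70 Fr 2.26 Fz -1.98 Mz 0.486 T 0.743
```

Torque has jumped to about 0.7 N m, so the nut has met the clamp. Now 1° steps.

{"fn": "drive_tool", "kwargs": {"moves": [[0.015,[-2e-05,0.0026,0],1]]}}

```text
time: 15.15
eef_pos: [0.5645, -0.0041, 0.0953]
tool_rot: [-3.14, -0.0, 1.412]
ft_force: [-1.3, 2.2, -2.0]
width: 0.0233
```

```bash
python3 tq.py
```

```text
t15.15 yaw 80.89 L 0.1522 ang 81.11 z 0.0953 | Ft -1.59 Fr 1.99 Fz -1.97 Mz 0.478 T 0.720
```

{"fn": "drive_tool", "kwargs": {"moves": [[0.015,[-2e-05,0.0026,0],1]]}}

```text
time: 15.23
eef_pos: [0.5672, -0.0046, 0.0953]
tool_rot: [-3.14, -0.0, 1.394]
ft_force: [-2.5, 3.1, -2.1]
width: 0.0229
```

```bash
python3 tq.py
```

```text
t15.23 yaw 79.88 L 0.1522 ang 80.08 z 0.0953 | Ft -2.97 Fr 2.67 Fz -2.06 Mz 0.458 T 0.908
```

{"fn": "drive_tool", "kwargs": {"moves": [[0.015,[-2e-05,0.0026,0],1]]}}

```text
time: 15.32
eef_pos: [0.5699, -0.0051, 0.0954]
tool_rot: [-3.141, -0.0, 1.377]
ft_force: [-2.2, 2.7, -1.1]
width: 0.0229
```

```bash
python3 tq.py
```

```text
t15.32 yaw 78.88 L 0.1522 ang 79.04 z 0.0954 | Ft -2.69 Fr 2.22 Fz -1.13 Mz 0.404 T 0.813
```

{"fn": "drive_tool", "kwargs": {"moves": [[0.015,[-2e-05,0.0026,0],1]]}}

```text
time: 15.4
eef_pos: [0.5726, -0.0056, 0.0954]
tool_rot: [-3.141, -0.0, 1.359]
ft_force: [-0.9, 3.5, -1.6]
width: 0.023
```

```bash
python3 tq.py
```

```text
t15.40 yaw 77.88 L 0.1522 ang 78.00 z 0.0954 | Ft -1.65 Fr 3.22 Fz -1.55 Mz 0.473 T 0.724
```

{"fn": "drive_tool", "kwargs": {"moves": [[0.015,[-2e-05,0.0026,0],1]]}}

```text
time: 15.48
eef_pos: [0.5753, -0.0062, 0.0955]
tool_rot: [-3.141, -0.0, 1.342]
ft_force: [-2.1, 3.4, -1.7]
width: 0.023
```

```bash
python3 tq.py
```

```text
t15.48 yaw 76.88 L 0.1522 ang 76.99 z 0.0955 | Ft -2.81 Fr 2.86 Fz -1.68 Mz 0.457 T 0.884
```

{"fn": "drive_tool", "kwargs": {"moves": [[0.015,[0.0004,0.0026,0],1]]}}

```text
time: 15.57
eef_pos: [0.5779, -0.0066, 0.0955]
tool_rot: [-3.141, 0.0, 1.324]
ft_force: [-2.5, 1.5, -1.9]
width: 0.0229
```

```bash
python3 tq.py
```

```text
t15.57 yaw 75.88 L 0.1524 ang 75.99 z 0.0955 | Ft -2.75 Fr 0.84 Fz -1.90 Mz 0.431 T 0.850
```

{"fn": "drive_tool", "kwargs": {"moves": [[0.015,[0.0004,0.0026,0],1]]}}

```text
time: 15.65
eef_pos: [0.5804, -0.0071, 0.0954]
tool_rot: [-3.141, 0.001, 1.307]
ft_force: [-2.3, -0.0, -3.2]
width: 0.0229
```

```bash
python3 tq.py
```

```text
t15.65 yaw 74.89 L 0.1526 ang 75.02 z 0.0954 | Ft -2.19 Fr -0.63 Fz -3.16 Mz 0.430 T 0.764
```

{"fn": "drive_tool", "kwargs": {"moves": [[0.015,[0.0,0.0026,0],1]]}}

```text
time: 15.73
eef_pos: [0.583, -0.0078, 0.0954]
tool_rot: [-3.141, 0.001, 1.29]
ft_force: [-2.1, 1.0, -2.0]
width: 0.0228
```

```bash
python3 tq.py
```

```text
t15.73 yaw 73.89 L 0.1526 ang 74.03 z 0.0954 | Ft -2.32 Fr 0.39 Fz -2.05 Mz 0.443 T 0.797
```

{"fn": "drive_tool", "kwargs": {"moves": [[0.015,[-2e-05,0.0026,0],1]]}}

```text
time: 15.82
eef_pos: [0.5855, -0.0085, 0.0954]
tool_rot: [-3.141, 0.001, 1.272]
ft_force: [-2.5, 1.2, -1.9]
width: 0.0232
```

```bash
python3 tq.py
```

```text
t15.82 yaw 72.88 L 0.1526 ang 73.04 z 0.0954 | Ft -2.79 Fr 0.43 Fz -1.90 Mz 0.430 T 0.855
```

{"fn": "drive_tool", "kwargs": {"moves": [[0.015,[-2e-05,0.0026,0],1]]}}

```text
time: 15.9
eef_pos: [0.5881, -0.0093, 0.0954]
tool_rot: [-3.141, 0.0, 1.255]
ft_force: [-2.4, 1.2, -1.8]
width: 0.0229
```

```bash
python3 tq.py
```

```text
t15.90 yaw 71.88 L 0.1527 ang 72.05 z 0.0954 | Ft -2.66 Fr 0.42 Fz -1.84 Mz 0.479 T 0.885
```

{"fn": "drive_tool", "kwargs": {"moves": [[0.015,[-2e-05,0.0026,0],1]]}}

```text
time: 15.98
eef_pos: [0.5905, -0.01, 0.0955]
tool_rot: [-3.141, 0.0, 1.237]
ft_force: [-2.9, 0.8, -2.1]
width: 0.0229
```

```bash
python3 tq.py
```

```text
t15.98 yaw 70.88 L 0.1527 ang 71.07 z 0.0955 | Ft -3.01 Fr -0.24 Fz -2.09 Mz 0.477 T 0.938
```

{"fn": "drive_tool", "kwargs": {"moves": [[0.015,[-2e-05,0.0026,0],1]]}}

```text
time: 16.07
eef_pos: [0.593, -0.0109, 0.0955]
tool_rot: [-3.141, 0.0, 1.22]
ft_force: [-1.9, 0.6, -1.8]
width: 0.0231
```

```bash
python3 tq.py
```

```text
t16.07 yaw 69.88 L 0.1528 ang 70.08 z 0.0955 | Ft -1.98 Fr -0.04 Fz -1.85 Mz 0.515 T 0.817
```

{"fn": "drive_tool", "kwargs": {"moves": [[0.015,[-2e-05,0.0026,0],1]]}}

```text
time: 16.15
eef_pos: [0.5957, -0.0118, 0.0955]
tool_rot: [3.141, 0.0, 1.202]
ft_force: [-1.6, 0.8, -2.7]
width: 0.0231
```

```bash
python3 tq.py
```

```text
t16.15 yaw 68.87 L 0.1528 ang 69.01 z 0.0955 | Ft -1.78 Fr 0.17 Fz -2.69 Mz 0.380 T 0.652
```

{"fn": "drive_tool", "kwargs": {"moves": [[0.015,[-2e-05,0.0026,0],1]]}}

```text
time: 16.23
eef_pos: [0.5985, -0.0129, 0.0957]
tool_rot: [3.141, 0.0, 1.185]
ft_force: [-1.2, -0.0, -3.9]
width: 0.0228
```

```bash
python3 tq.py
```

```text
t16.23 yaw 67.87 L 0.1528 ang 67.89 z 0.0957 | Ft -1.08 Fr -0.45 Fz -3.90 Mz 0.340 T 0.505
```

The wrench broke over: torque fell 0.94 → 0.82 → 0.65 → 0.51 N m. I stop here and ease the handle back just to unload it.

{"fn": "drive_tool", "kwargs": {"moves": [[0.015,[-2e-05,-0.0026,0],-1],[0.015,[-2e-05,-0.0026,0],-1]]}}

```text
time: 16.4
eef_pos: [0.593, -0.0108, 0.0955]
tool_rot: [-3.142, 0.0, 1.223]
ft_force: [-3.2, 0.4, -2.8]
width: 0.0228
```

```bash
python3 tq.py
```

```text
t16.40 yaw 70.06 L 0.1528 ang 70.11 z 0.0955 | Ft -3.12 Fr -0.74 Fz -2.77 Mz 0.466 T 0.942
```

{"fn": "drive_tool", "kwargs": {"moves": [[0.015,[-2e-05,-0.0026,0],-1],[0.015,[0,0,0],0]]}}

```text
time: 16.57
eef_pos: [0.5902, -0.0098, 0.0956]
tool_rot: [3.141, 0.0, 1.241]
ft_force: [0.3, -1.1, -2.2]
width: 0.0232
```

```bash
python3 tq.py
```

```text
t16.57 yaw 71.10 L 0.1528 ang 71.22 z 0.0956 | Ft 0.65 Fr -0.97 Fz -2.24 Mz 0.391 T 0.292
```

{"fn": "drive_tool", "kwargs": {"moves": [[0.015,[-2e-05,-0.0026,0],-1],[0.015,[0,0,0],0]]}}

```text
time: 16.73
eef_pos: [0.5882, -0.0092, 0.0958]
tool_rot: [3.141, 0.0, 1.258]
ft_force: [-0.0, -1.6, -1.8]
width: 0.023
```

```bash
python3 tq.py
```

```text
t16.73 yaw 72.06 L 0.1528 ang 72.01 z 0.0958 | Ft 0.45 Fr -1.53 Fz -1.80 Mz 0.257 T 0.187
```

{"fn": "drive_tool", "kwargs": {"moves": [[0.015,[0,0,-0.002],0],[0.015,[0,0,-0.003],0],[0.015,[0,0,-0.004],0],[0.015,[0,0,-0.005],0],[0.015,[0,0,-0.006],0],[0.015,[0,0,-0.008],0],[0.015,[0,0,-0.01],0],[0.015,[0,0,-0.014],0],[0.015,[0,0,-0.014],0],[0.015,[0,0,-0.006],0],[0.015,[0,0,0],0],[0.015,[0,0,0],0]]}}

```text
time: 17.73
eef_pos: [0.5887, -0.0086, 0.1682]
tool_rot: [3.141, -0.002, 1.255]
ft_force: [0.3, -0.0, -3.8]
width: 0.0228
```

```bash
python3 tq.py; python3 - <<'E'
from h import *
np.set_printoptions(precision=4,suppress=True)
s=readout.get_state();print(s['eef_pos'],s['ft_force'],s['moment'])
a=get_image("scene")[:,:,::-1].copy();b=get_image("side")[:,:,::-1].copy();cv2.imwrite("pics/s6.png",a);cv2.imwrite("pics/d6.png",b)
f=lambda i:cv2.resize(i,(400,300),interpolation=cv2.INTER_CUBIC)
cv2.imwrite("pics/c7.png",np.hstack([f(a[120:240,140:300]),f(b[80:260,230:470])]))
S=cam("scene")
print([(q[0],q[1],q[2]) for q in blobs(mask(a[:,:,::-1].copy()[190:225,165:215],*BRASS),10)[0]])
E
```

```text
t17.73 yaw 71.90 L 0.1535 ang 71.91 z 0.1682 | Ft 0.25 Fr 0.08 Fz -3.79 Mz 0.019 T -0.019
[ 0.5887 -0.0086  0.1682] [ 0.2587 -0.0046 -3.785 ] [0.1119 0.0409 0.0192]
[(np.int32(98), array([23.3, 21.5]), array([13, 18, 20,  9], dtype=int32))]
```

View pics/c7.png

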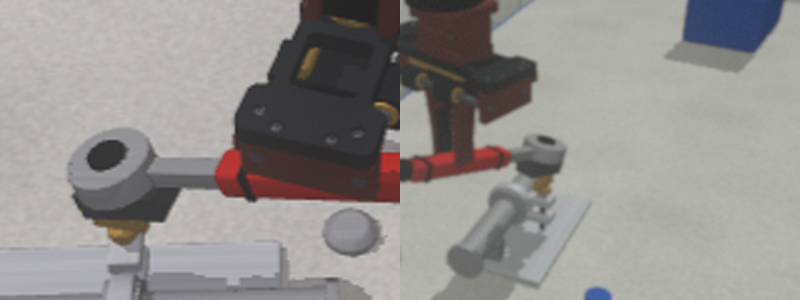

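The crop shows the wrench lifted clear above the nut, brass wing still in place. I carry it back to the recorded rest pose.

{"fn": "drive_tool", "kwargs": {"moves": [[0.015,[0,0,0],-3],[0.015,[0,0,0],-5],[0.015,[0,0,0],-6],[0.015,[0,0,0],-6],[0.015,[0,0,0],-6],[0.015,[0,0,0],-6],[0.015,[0,0,0],-6],[0.015,[0,0,0],-6],[0.015,[0,0,0],-6],[0.015,[0,0,0],-6],[0.015,[0,0,0],-6],[0.015,[0,0,0],-6],[0.015,[0,0,0],-6],[0.015,[0,0,0],-6],[0.015,[0,0,0],-6],[0.015,[0,0,0],-6],[0.015,[0,0,0],-6],[0.015,[0,0,0],-6],[0.015,[0,0,0],-4.4],[0.015,[0,0,0],-3]]}}

```text
time: 19.5
eef_pos: [0.5878, -0.0082, 0.1673]
tool_rot: [3.141, -0.001, -3.078]
ft_force: [-0.1, 0.8, -4.8]
width: 0.023
```

{"fn": "drive_tool", "kwargs": {"moves": [[0.015,[0.002,0.007,0],0],[0.015,[0.0035,0.013,0],0],[0.015,[0.0049,0.018,0],0],[0.015,[0.0049,0.018,0],0],[0.015,[0.0049,0.018,0],0],[0.015,[0.0049,0.018,0],0],[0.015,[0.0049,0.018,0],0],[0.015,[0.0049,0.018,0],0],[0.015,[0.0049,0.018,0],0],[0.015,[0.0049,0.018,0],0],[0.015,[0.0049,0.018,0],0],[0.015,[0.004,0.0158,0],0],[0.015,[0.003,0.011,0],0],[0.015,[0.002,0.007,0],0],[0.015,[0,0,0],0],[0.015,[0,0,0],0]]}}

```text
time: 20.83
eef_pos: [0.5166, 0.2032, 0.1675]
tool_rot: [-3.141, -0.0, -3.082]
ft_force: [-0.5, -0.1, -4.8]
width: 0.023
```

```bash
python3 - <<'E'
from h import *
np.set_printoptions(precision=4,suppress=True)
s=readout.get_state();print(s['time'],s['eef_pos'],np.degrees(s['tool_rot']),s['ft_force'],s['moment'])
a=get_image("scene")[:,:,::-1];b=get_image("side")[:,:,::-1];cv2.imwrite("pics/s7.png",a);cv2.imwrite("pics/d7.png",b)
S=cam("scene");D=cam("side");h=s['eef_pos']+[0,0,.0158+.0108];y=s['tool_rot'][2]+np.pi
p=h+.1495*np.array([np.cos(y),np.sin(y),0]);print("pred",p,proj(S,p),proj(D,p))
R=[]
for im,C in((a,S),(b,D)):
    u,v=proj(C,p).round().astype(int);u0=max(u-16,0);v0=max(v-16,0);L=[q for q in blobs((im[v0:v+16,u0:u+16].max(2)<60).astype(np.uint8),20)[0]]
    for q in L:print(q[0],q[1]+[u0,v0],q[2])
f=lambda i:cv2.resize(i,(400,300),interpolation=cv2.INTER_CUBIC)
cv2.imwrite("pics/c8.png",np.hstack([f(a[110:305,320:560]),f(b[200:395,90:350])]))
E
```

```text
20.8333 [0.5166 0.2032 0.1675] [-179.9734   -0.0038 -176.5889] [-0.4679 -0.0869 -4.8021] [ 0.0505  0.16   -0.0044]
pred [0.6659 0.212  0.1941] [452.1783 227.9335] [142.6605 230.4729]
```

View pics/c8.png

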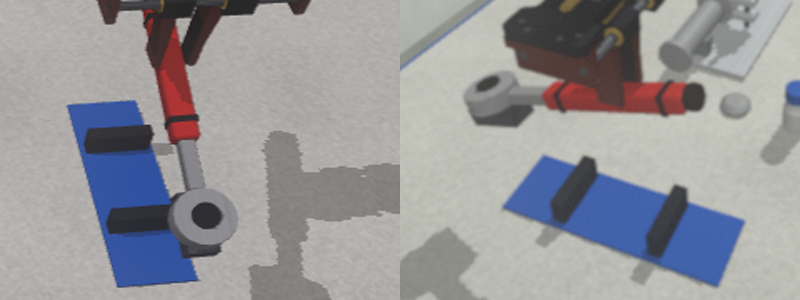

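```bash
python3 - <<'E'
from h import *
np.set_printoptions(precision=4,suppress=True)
S=cam("scene");D=cam("side")
a=cv2.imread("pics/s7.png");b=cv2.imread("pics/d7.png")
ca=[q[1]+[430,235] for q in blobs((a[235:265,430:460].max(2)<60).astype(np.uint8),40)[0]];cb=[q[1]+[135,242] for q in blobs((b[242:265,135:165].max(2)<60).astype(np.uint8),40)[0]]
print(ca,cb);p,e=tri(S,ca[0],D,cb[0]);print("head",p,e)
g=np.array([.5166,.2032,.1675+.0158]);d=p-g-[0,0,.0108];print(np.linalg.norm(d),np.degrees(np.arctan2(d[2],np.hypot(*d[:2]))),np.degrees(np.arctan2(d[1],d[0])))
# same for s2/d2 (first lift) and last lift
a=cv2.imread("pics/s6.png");print([ (q[0],q[1]+[165,165]) for q in blobs((a[165:195,165:200].max(2)<60).astype(np.uint8),40)[0]])
b=cv2.imread("pics/d6.png");print([ (q[0],q[1]+[300,150]) for q in blobs((b[150:175,300:335].max(2)<60).astype(np.uint8),20)[0]])
E
```

```text
[array([443.3, 249.6])] []Traceback (most recent call last):
  File "<stdin>", line 6, in <module>
IndexError: list index out of range
```

```bash
python3 - <<'E'
from h import *
np.set_printoptions(precision=4,suppress=True)
S=cam("scene");D=cam("side")
g=np.array([.5166,.2032,.1833])
p,e=tri(S,(443.3,249.6),D,(148.5,255));print("head",p,e);d=p-g
print(np.linalg.norm(d),np.degrees(np.arctan2(d[2]-.0108,np.hypot(*d[:2]))),np.degrees(np.arctan2(d[1],d[0])))
p,e=tri(S,(182,182),D,(317,164.6));d=p-[.5887,-.0086,.184];print("lift",p,e,np.linalg.norm(d),np.degrees(np.arctan2(d[2]-.0108,np.hypot(*d[:2]))),np.degrees(np.arctan2(d[1],d[0])))
E
```

```text
head [0.6685 0.2127 0.1458] 0.0013496485288525231
0.1567162082217609 -17.620490023163264 3.581746198772269
lift [ 0.5409 -0.1551  0.1457] 0.0020585289978254837 0.15884115302111504 -17.67923573284062 -108.06352527042594
```

The wrench has pitched about 17° nose-down in the grip: the socket clung to the wing at the start of the lift. I'll lower until the socket/neck touches the rest and let that level it as I go down, watching the force.

{"fn": "drive_tool", "kwargs": {"moves": [[0.015,[-0.0009,0,0.01],0],[0.015,[0,0,0.015],0],[0.015,[0,0,0.02],0],[0.015,[0,0,0.02],0],[0.015,[0,0,0.013],0],[0.015,[0,0,0.008],0],[0.015,[0,0,0.004],0],[0.015,[0,0,0],0],[0.015,[0,0,0],0]]}}

```text
time: 21.68
eef_pos: [0.5183, 0.2029, 0.0778]
tool_rot: [3.142, 0.001, -3.083]
ft_force: [-0.4, 1.2, -2.9]
width: 0.0225
```

{"fn": "drive_tool", "kwargs": {"moves": [[0.015,[0,0,0.003],0],[0.015,[0,0,0.003],0],[0.015,[0,0,0.003],0],[0.015,[0,0,0],0]]}}

```text
time: 22.02
eef_pos: [0.5176, 0.203, 0.0683]
tool_rot: [-3.141, -0.0, -3.083]
ft_force: [0.3, 0.1, -4.2]
width: 0.0228
```

{"fn": "drive_tool", "kwargs": {"moves": [[0.015,[0,0,0.003],0],[0.015,[0,0,0.003],0],[0.015,[0,0,0.003],0],[0.015,[0,0,0],0]], "newtons": 40}}

```text
time: 22.35
eef_pos: [0.5177, 0.203, 0.0591]
tool_rot: [-3.141, -0.0, -3.082]
ft_force: [-1.2, -0.1, -1.8]
width: 0.023
```

{"fn": "drive_tool", "kwargs": {"moves": [[0.015,[0,0,0.003],0],[0.015,[0,0,0.003],0],[0.015,[0,0,0.003],0],[0.015,[0,0,0],0]]}}

```text
time: 22.68
eef_pos: [0.5176, 0.203, 0.05]
tool_rot: [-3.141, -0.0, -3.082]
ft_force: [-1.4, 0.4, -0.5]
width: 0.0233
```

{"fn": "drive_tool", "kwargs": {"moves": [[0.015,[0,0,0.003],0],[0.015,[0,0,0.003],0],[0.015,[0,0,0.003],0],[0.015,[0,0,0],0]]}}

```text
time: 23.02
eef_pos: [0.5176, 0.203, 0.0409]
tool_rot: [-3.141, -0.0, -3.083]
ft_force: [-1.2, 0.6, -0.5]
width: 0.0233
```

{"fn": "drive_tool", "kwargs": {"moves": [[0.015,[0,0,0.003],0],[0.015,[0,0,0.003],0],[0.015,[0,0,0.002],0],[0.015,[0,0,0],0]]}}

```text
time: 23.35
eef_pos: [0.5169, 0.203, 0.0331]
tool_rot: [-3.141, -0.002, -3.083]
ft_force: [-4.9, 1.4, 3.4]
width: 0.0235
```

```bash
python3 - <<'E'
from h import *
np.set_printoptions(precision=4,suppress=True)
s=readout.get_state();print(s['time'],s['eef_pos'],np.degrees(s['tool_rot']),s['ft_force'],s['moment'])
a=get_image("scene")[:,:,::-1];b=get_image("side")[:,:,::-1];cv2.imwrite("pics/s8.png",a);cv2.imwrite("pics/d8.png",b)
f=lambda i:cv2.resize(i,(400,300),interpolation=cv2.INTER_CUBIC)
cv2.imwrite("pics/c9.png",np.hstack([f(a[155:320,340:560]),f(b[265:400,130:310])]))
ca=[q[1]+[410,265] for q in blobs((a[265:297,410:443].max(2)<60).astype(np.uint8),40)[0]];cb=[q[1]+[145,285] for q in blobs((b[285:312,145:178].max(2)<70).astype(np.uint8),20)[0]]
print(ca,cb)
for p in ca:
  for q in cb:print(tri(cam("scene"),p,cam("side"),q))
E
```

```text
23.35 [0.5169 0.203  0.0331] [-179.9891   -0.0876 -176.6147] [-4.8948  1.3887  3.4477] [0.1052 0.4407 0.0471]
[array([427.2, 286.3])] [array([157.8, 297. ])]
(array([0.6746, 0.2131, 0.0504]), np.float64(0.0017312775351784728))
```

View pics/c9.png

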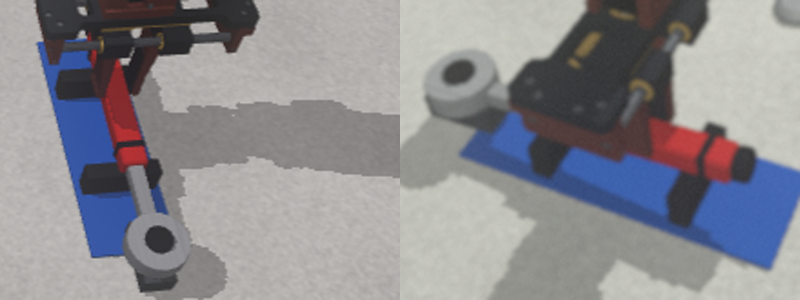

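Nearly level; the head is about 8 mm too far along +x (0.6746 vs 0.6662). I draw it back and lower the rest of the way.

{"fn": "drive_tool", "kwargs": {"moves": [[0.015,[0.002,0,0],0],[0.015,[0.002,0,0],0],[0.015,[0.002,0,0],0],[0.015,[0.002,0,0],0],[0.015,[0,0,0],0]]}}

```text
time: 23.87
eef_pos: [0.5103, 0.2026, 0.0338]
tool_rot: [3.142, 0.001, -3.082]
ft_force: [2.8, 0.1, 0.7]
width: 0.0233
```

{"fn": "drive_tool", "kwargs": {"moves": [[0.015,[0,0,0.002],0],[0.015,[0,0,0.002],0],[0.015,[0,0,0.001],0],[0.015,[0,0,0],0]]}}

```text
time: 24.2
eef_pos: [0.5088, 0.2025, 0.0284]
tool_rot: [-3.141, -0.002, -3.083]
ft_force: [-1.3, 1.2, 4.4]
width: 0.0231
```

```bash
cat > hd.py <<'E'
from h import *
import sys
np.set_printoptions(precision=4,suppress=True)
s=readout.get_state();print(s['time'],s['eef_pos'],np.degrees(s['tool_rot']),s['ft_force'],s['moment'])
a=get_image("scene")[:,:,::-1];b=get_image("side")[:,:,::-1];cv2.imwrite(f"pics/s{sys.argv[1]}.png",a);cv2.imwrite(f"pics/d{sys.argv[1]}.png",b)
ca=[q[1]+[410,265] for q in blobs((a[265:297,410:443].max(2)<60).astype(np.uint8),40)[0]];cb=[q[1]+[145,285] for q in blobs((b[285:312,145:178].max(2)<70).astype(np.uint8),20)[0]]
print(ca,cb)
for p in ca:
  for q in cb:print(tri(cam("scene"),p,cam("side"),q))
E
python3 hd.py 9
```

```text
24.2 [0.5088 0.2025 0.0284] [-179.9938   -0.0972 -176.6198] [-1.3096  1.1735  4.4093] [0.1578 0.0222 0.0616]
[array([426.6, 280.4])] [array([160. , 297.8])]
(array([0.6668, 0.214 , 0.0535]), np.float64(0.00058231360501767))
```

The head is within about 1 mm of where it first lay and level, so I release and retreat to the viewpoint used before.

{"fn": "drive_tool", "kwargs": {"moves": [[0.03,[0,0,0],0],[0.04,[0,0,0],0],[0.06,[0,0,0],0],[0.0878,[0,0,0],0],[0.0878,[0,0,0],0],[0.0878,[0,0,0],0],[0.0878,[0,0,0],0],[0.0878,[0,0,0],0],[0.0878,[0,0,0],0],[0.0878,[0,0,0],0]]}}

```text
time: 25.13
eef_pos: [0.5098, 0.2026, 0.0286]
tool_rot: [-3.141, 0.0, -3.083]
ft_force: [0.0, -1.2, 1.3]
width: 0.0858
```

{"fn": "drive_tool", "kwargs": {"moves": [[0.0878,[0,0,-0.01],0],[0.0878,[0,0,-0.02],0],[0.0878,[0,0,-0.025],0],[0.0878,[0,0,-0.025],0],[0.0878,[0,0,-0.025],0],[0.0878,[0,0,-0.025],0],[0.0878,[0,0,-0.025],0],[0.0878,[0,0,-0.018],0],[0.0878,[-0.019,0,0],0],[0.0878,[-0.019,0.002,0],0],[0.0878,[-0.019,0.002,0],0],[0.0878,[0,0,0],0],[0.0878,[0,0,0],0],[0.0878,[0,0,0],0]]}}

```text
time: 26.3
eef_pos: [0.5652, 0.2097, 0.2015]
tool_rot: [-3.141, -0.001, -3.083]
ft_force: [-0.3, -0.5, -0.0]
width: 0.0881
```

```bash
python3 hd.py 10; python3 - <<'E'
from h import *
np.set_printoptions(precision=4,suppress=True)
s=readout.get_state();im=get_image("wrist");cv2.imwrite("pics/w10.png",im[:,:,::-1]);C=cam("wrist",s)
m=mask(im,*RED);ys,xs=np.nonzero(m);P=np.array([onz(C,q,.054)[:2] for q in zip(xs,ys)]).astype(np.float32)
print("red",cv2.minAreaRect(P),"was .5171,.2039 yaw 3.34")
a=cv2.imread("pics/s10.png");b=cv2.imread("pics/d10.png");f=lambda i:cv2.resize(i,(400,300))
cv2.imwrite("pics/c10.png",np.vstack([np.hstack([f(a),f(b)]),np.hstack([f(im[:,:,::-1]),f(a[185:245,150:230])])]))
E
```

```text
26.3 [0.5652 0.2097 0.2015] [-179.9836   -0.082  -176.6143] [-0.2954 -0.4906 -0.0335] [ 0.0477 -0.0031 -0.0039]
[array([426.9, 280.3])] [array([159.3, 296.7])]
(array([0.6678, 0.2138, 0.0556]), np.float64(0.0007677303756140176))
red ((0.5185708403587341, 0.20333223044872284), (0.14705833792686462, 0.02233196049928665), 3.6368801593780518) was .5171,.2039 yaw 3.34
```

View pics/c10.png

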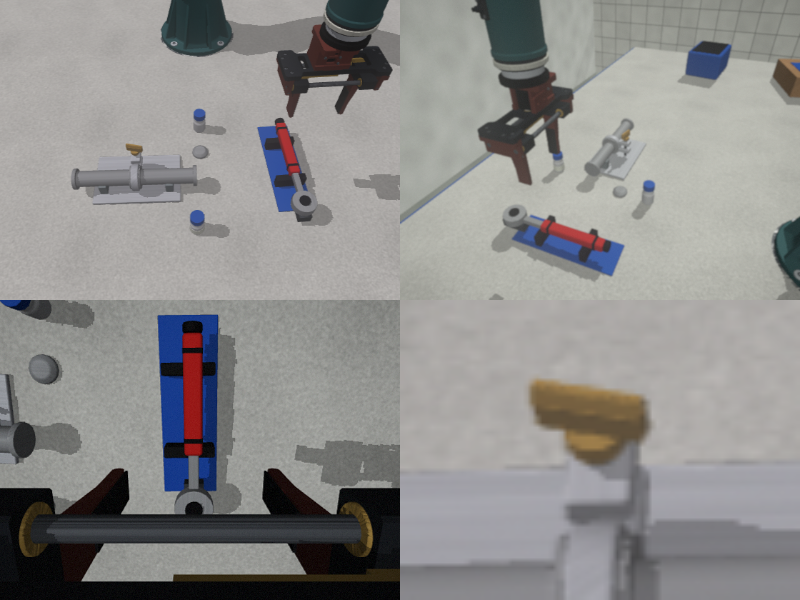

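Everything is in place: the wrench is across both bars, jars and flange unmoved. The wing has turned clockwise; I'll measure its angle with the wrist camera from the same viewpoint as before.

{"fn": "drive_tool", "kwargs": {"moves": [[0.0878,[0,0,0],5.2],[0.0878,[0,0,0],5.2],[0.0878,[0,0,0],5.2],[0.0878,[0,0,0],4.5],[0.0878,[-0.0106,-0.0268,0],0],[0.0878,[-0.0106,-0.0268,0],0],[0.0878,[-0.0106,-0.0268,0],0],[0.0878,[-0.0106,-0.0268,0],0],[0.0878,[-0.0106,-0.0268,0],0],[0.0878,[-0.0106,-0.0268,0],0],[0.0878,[-0.0106,-0.0268,0],0],[0.0878,[-0.0106,-0.0268,0],0],[0.0878,[-0.0106,-0.0268,0],0],[0.0878,[-0.0106,-0.0268,0],0],[0.0878,[-0.0106,-0.0268,0],0],[0.0878,[-0.0106,-0.0268,0],0],[0.0878,[-0.0106,-0.0268,0],0],[0.0878,[0,0,0],0],[0.0878,[0,0,0],0],[0.0878,[0,0,0],0]]}}

```text
time: 28.12
eef_pos: [0.5975, -0.1627, 0.2015]
tool_rot: [3.141, -0.001, 2.849]
ft_force: [-0.1, -0.3, -0.6]
width: 0.088
```

```bash
python3 - <<'E'
from h import *
np.set_printoptions(precision=4,suppress=True)
s=readout.get_state();im=get_image("wrist");cv2.imwrite("pics/w11.png",im[:,:,::-1]);C=cam("wrist",s)
print(s['time'],s['eef_pos'],np.degrees(s['tool_rot']))
n,l=cv2.connectedComponents(mask(im,*BRASS)[:200])
for i in range(1,n):
    ys,xs=np.nonzero(l==i)
    if len(xs)<60:continue
    P=np.array([onz(C,q,.098)[:2] for q in zip(xs,ys)]);d=P-P.mean(0);w,v=np.linalg.eigh(d.T@d)
    print(len(xs),P.mean(0),cv2.minAreaRect(P.astype(np.float32)),"yaw",np.degrees(np.arctan2(v[1,1],v[0,1])))
S=cam("scene")
for q in((176,201.4),(199.4,204.4)):print(onz(S,q,.098))
E
```

```text
28.1167 [ 0.5975 -0.1627  0.2015] [179.97    -0.055  163.2546]
645 [ 0.5421 -0.154 ] ((0.5423955321311951, -0.15434277057647705), (0.017497915774583817, 0.03458661586046219), 6.483913898468018) yaw 77.6495336054887
[ 0.5397 -0.1722  0.098 ]
[ 0.5465 -0.1349  0.098 ]
```

The nut turned 98.7° → 77.6° (21°). That matches 27° of hand travel less about 5° of socket play, so it shows no sign of loosening. I'm handing in.

```bash
python3 -c "
from cell import ctrl
print(ctrl.job_done())"
```

```text
the job is handed in; nothing more can be done
None
```

I tightened the wing nut with the click wrench until it broke over, laid the wrench back across both bars and let go. I handed in at about 28 s of the 67 s; no verdict came back.

**Tightening:** The estimated torque about the nut jumped to about 0.7 N m when the nut met the clamp, then rose to 0.94. It then fell to 0.82, 0.65 and 0.51 as the wrench broke over. I stopped about 3° past the click, then eased the handle back about 4° to unload it before lifting. The torque signal is noisy, roughly ±0.1 N m.

**Last checks:**
- **Nut:** the camera shows it turned about 21° clockwise. That fits 27° of handle travel less about 5° of play in the socket, so there is no sign of loosening. The angle is good to only 1–2°, because the hub blurred the last outline.
- **Wrench:** it lies level across both bars, its handle centre within about 1.6 mm and 0.3° of where it first lay.
- **Jars and blank flange:** they look unmoved in the views; I did not re-measure them.

**What disagreed or went wrong:**
- **Head distance:** the images put the turning axis about 150 mm from the middle of the red handle, not the stated 135 mm. I went by the images.
- **Socket depth:** I judged the socket fully down from contact force and one camera height; at first it looked 2.5 mm short.
- **Lift-off:** the socket clung to the wing, and the wrench pitched about 17° nose-down and slid about 8 mm in the grip. I levelled it against the rest and drew it back into place before letting go.

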